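# Slide a jar along the fence and press it home on the stop

### The arm

A 7-joint arm with a two-finger parallel gripper is mounted at the origin on a cart in front of the work surface, level with it; the furniture and walls round the work are solid. World frame = base frame: x ahead of the robot, y to its left, z up, the work surface at z = 0. Lengths are in m, angles in rad, forces in N, time in s.
With the tool pointing down it reaches from about 0.425 to 0.8 m from the base axis. Payload 8.3 kg.
Tool frame: the origin (TCP) lies midway between the tips of the shut fingers; the grasp point (between the pads) lies 19 mm behind it; z points along the fingers, x is the direction in which the jaws open and shut, and the axes are right-handed (so a half turn about z gives the same grasp; the last joint's range is limited). The gripper opens to 85 mm and grips with 20 to 120 N. Pads are 22 mm wide; open, the fingers measure 114 mm over their backs; the gripper's body (76 mm by 85 mm) begins 54 mm behind the grasp point. The pads swing forward as they close: fully open they stand 13 mm farther back than shut.
Start: joints at [-1.176, 0.383, 0.016, 1.37, -0.006, 1.388, -0.046], TCP at [0.276, 0.561, 0.231] pointing down, gripper open.
Joint ranges: [-2.95, 2.95], [-0.25, 2.06], [-1.52, 1.56], [0.18, 2.33], [-1.44, 4.58], [0.02, 2.06], [-3.01, 3.01]. Speed limits (rad/s): [2.39, 2.39, 3.01, 3.01, 3.14, 3.14, 3.14].

### API

Orientations are given as a unit quaternion [x, y, z, w].
In Python, from station import read_state, snapshot, camera_model, manip gives the robot as it stands. The module is installed in compiled form; this text tells all that it offers.
- The arm moves only by the tool play_rows, never from a script. Its argument "plan" is a list of rows, each a list of 3 entries, a list of its own where there are three numbers: the shift along the tool's x, y, z in units of 25 mm (1.0 is 25 mm), then the turn about the tool's z in units of 8 degrees (1.0 is 8 degrees), then the opening, from -1 (shut) to 1 (fully open), so that 0 is half open. A call has 1 to 12 rows; each row is the pose to reach, as a shift and turn from the pose commanded when the call began, along the tool's axes at that moment; what a row does not reach only later rows make up. A row lasts 1/10 s, in which the tool goes at most 50 mm and 8.59 degrees, less where a joint would pass 70% of its speed; a pose out of reach is approached as far as the arm can. A call with a gripper value outside its range is refused whole. The fingers move at their own pace and stop on an object; "squeeze" is the grip in N (left out, the last holds). Time passes only in rows, so rows that repeat a pose let the fingers close. It gives the time, the measured TCP pose, the force and the opening at its end, in the units of the state.
- read_state(): the state, without advancing time (a new reading comes with each control period).
- snapshot(name): name is "scene" or "top"; returns the picture (400x640x3 uint8, red, green, blue); there is no depth.
- camera_model(name): a dict with "mtx" (3x3 intrinsics, pixels), "R" (3x3) and "t" (3): a world point X has camera coordinates R X + t. Camera axes: x right, y down, z forward; pixel columns grow to the right and rows downward; lengths in m; the calibration is good to about 2 mm. A picture is of the moment at which its call begins. camera_model takes no time and is no camera call.
- manip.job_done(): hands the job in, once; it reports no verdict.
The state is a dict: "time": time; "joint_positions": joint angles; "joint_vel": joint speeds; "tau": joint torques, N m; "eef_pos": TCP position; "tool_rot": TCP orientation; "force": force on the tool from outside, world axes, zero at the start; "wrist_torque": the same for the moment, N m; "opening": opening from 0.0 (shut) to 1.0 (fully open).
Only numpy, scipy, OpenCV 4.12 (cv2) and the standard library are available. Lean on these libraries where they do the work, as an engineer would, in place of code of your own. Each camera call takes 0.05 s, during which the arm holds its last target. There are 200 camera calls.

### The job

Push the round sample jar gently, upright on the table, back onto the metal fence beside where it stands; then push it along the fence, keeping it against the fence all the way, until it meets the end stop, and press it home there with a steady push of about 10 N for a moment. The end stop's nose may be set anywhere, so feel for it. Leave the jar standing against fence and stop, and do not disturb the things around.

Things in the scene. Friction and masses are not known exactly. Their poses are not given: they have to be found in the camera images.
- jar: low round straight-sided amber glass jar with a ribbed white cap, loose: 62 mm diameter, 58 mm tall (glass up to 41 mm, the cap above is 58 mm in diameter), 0.24 to 0.42 kg, smooth (friction about 0.3). Origin at the centre of its underside, z up; its turn about z does not matter. It starts 12 to 42 mm off the fence, near the fence's +y end.
- fence: fixed straight metal guide fence, 340 mm long, 45 mm tall, 8 mm thick. Origin at the centre of its underside; own y runs along it (ends at y = +170 and -170 mm), own x points away from the robot, z up. The jar slides on its flat face at x = -4 mm: a jar touching it has its axis at own x = -35 mm. The jar travels towards own -y. A foot 5 mm high runs behind it.
- stop: fixed metal end stop near the fence's -y end, axes parallel to the fence's: a block 44 (x) by 30 (y) by 46 mm tall, with a black locking knob on top (60 mm overall). Origin at the centre of its underside, 35 mm before the fence's origin line (own x). It carries the nose. With the jar home, the jar's axis lies 53 to 93 mm from here along +y.
- nose_bore (a point): point where the stop's round steel nose (14 mm diameter) comes out of the block's +y face, 28 mm above the table, in line with the axis of a jar on the fence. The nose points along +y and ends in a sprung rubber pad 22 mm across. It is locked at an unknown, unmeasured length: the pad's face is 12 to 52 mm from this point. The pad gives way 5 mm under about 0.3 N and is solid after that.
- oil_bottle: a small brown bottle with a screw cap, 28 mm diameter, 60 mm tall, standing loose on the robot's side of the jar's lane; origin at the centre of its underside. Leave it alone.
- beaker: a small glass beaker, 44 mm diameter, 55 mm tall, standing loose on the robot's side of the jar's lane; origin at the centre of its underside. Leave it alone.
- dish: a lidded petri dish, 62 mm diameter, 16 mm tall, lying loose beyond the fence's +y end, on its robot side; origin at the centre of its underside. Leave it alone.
Mind the look-alikes: they are no part of the job. What is shaped like the jar but turquoise is not meant.

How it is judged:
By the outcome, as a careful person would: the job done as asked, in the order asked, and still so for the second after the job is handed in, with the robot touching nothing.
It also fails if it takes over 61 s, if anything falls off the work surface, if the arm or the gripper's body presses on something with over 40 N, if the wrist force passes 120 N, or if a joint passes its speed limit or range.

## Working session

There is one attempt and no reset: what is moved stays moved. The work goes in short steps, Python scripts to look and compute and a tool call to move; the robot and the scene stay as the last step left them, time stands still between calls to the robot, and variables do not carry over. Pictures are saved under pics/ and viewed, about 8 in all and at most 12, crops included, and the job is handed in when it is done.

Besides the shell and the picture viewer there is one more tool, called after "Call:" as name(argument=value, ...) on one line, values as JSON. play_rows: Moves the arm, as the interface text tells. Its arguments: {"type":"object","properties":{"plan":{"type":"array","items":{"type":"array"}},"squeeze":{"type":"number"}},"required":["plan"]}

```bash
mkdir -p pics; python3 - <<'E'
from station import read_state, snapshot, camera_model
import cv2,numpy as np
np.set_printoptions(precision=4,suppress=True)
for n in("scene","top"):
    im=snapshot(n); cv2.imwrite(f"pics/{n}0.png",cv2.cvtColor(im,cv2.COLOR_RGB2BGR))
    c=camera_model(n); print(n,c["mtx"].tolist(),np.array(c["R"]).tolist(),c["t"],-np.array(c["R"]).T@c["t"])
s=read_state(); print({k:np.round(v,4) for k,v in s.items()})
E
```

```text
scene [[381.197430233553, 0.0, 321.53965409211384], [0.0, 381.197430233553, 199.0158327041641], [0.0, 0.0, 1.0]] [[-0.8258723366201375, -0.5636859407840594, 0.013894019144354041], [-0.2426136309248882, 0.33300091440010876, -0.9111800135528286], [0.5089926420833959, -0.7558892453071951, -0.4117741360671925]] [0.4641 0.1277 0.7207] [0.0474 0.7638 0.4066]
top [[433.69031372578405, 0.0, 318.6704709811033], [0.0, 433.69031372578405, 205.84576327727737], [0.0, 0.0, 1.0]] [[-0.02062854710111091, -0.999787126396329, -0.00040612395646998133], [-0.9847063238228827, 0.020387670550006187, -0.17302542793696113], [0.17299687531201643, -0.003169350361695493, -0.9849172738613955]] [0.1206 0.4893 1.0478] [0.303  0.1139 1.1167]
{'time': np.float64(0.1), 'joint_positions': array([-1.1759,  0.3842,  0.0163,  1.371 , -0.0063,  1.3882, -0.0465]), 'joint_vel': array([ 0.0005, -0.0033,  0.0008, -0.0037,  0.001 ,  0.0007, -0.0006]), 'tau': array([  0.0047, -62.9131,   0.8486, -37.2762,   0.0171,   0.0104,
         0.0001]), 'eef_pos': array([0.276 , 0.5603, 0.2304]), 'tool_rot': array([ 0.8491,  0.5283, -0.0008,  0.0005]), 'force': array([0.2011, 0.0854, 0.454 ]), 'wrist_torque': array([0.05  , 0.0232, 0.0007]), 'opening': np.float64(0.9958)}
```

View pics/scene0.png

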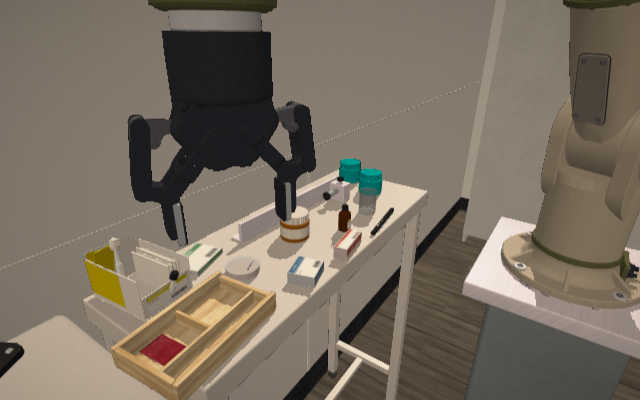

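View pics/top0.png

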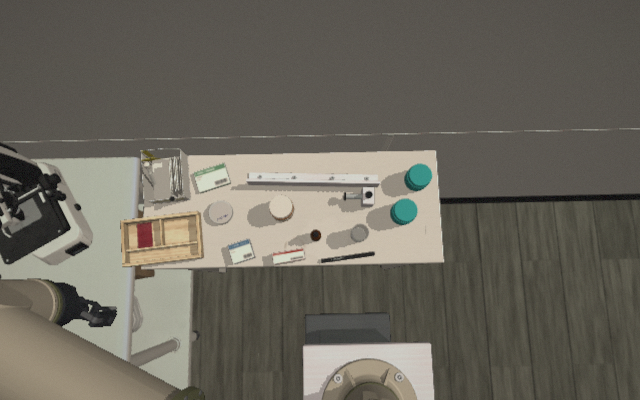

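Top view: the amber jar with the white cap is at about (281,208). Look-alikes are the turquoise jars at (418,177) and (404,212). The fence runs (248..378, 178), the stop with its knob is at (368,195), the bottle (316,236), the beaker (359,233) and the dish (220,212). In the scene view the amber body is at (294,230). I'll take a close crop to check the choice.

```bash
cat > h.py <<'E'
import numpy as np,cv2
from station import camera_model
def ray(n,uv,z):
    c=camera_model(n);R=np.array(c["R"]);t=np.array(c["t"]);o=-R.T@t
    d=R.T@np.linalg.solve(c["mtx"],[uv[0],uv[1],1.]);return o+d*(z-o[2])/d[2]
def proj(n,X):
    c=camera_model(n);p=np.array(c["mtx"])@(np.array(c["R"])@X+c["t"]);return p[:2]/p[2]
E
python3 - <<'E'
import cv2
im=cv2.imread("pics/top0.png")
cv2.imwrite("pics/top0c.png",cv2.resize(im[150:270,200:400],None,fx=4,fy=4,interpolation=cv2.INTER_CUBIC))
im=cv2.imread("pics/scene0.png")
cv2.imwrite("pics/scene0c.png",cv2.resize(im[150:280,220:400],None,fx=4,fy=4,interpolation=cv2.INTER_CUBIC))
E
```

```text
(no output)
```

View pics/top0c.png

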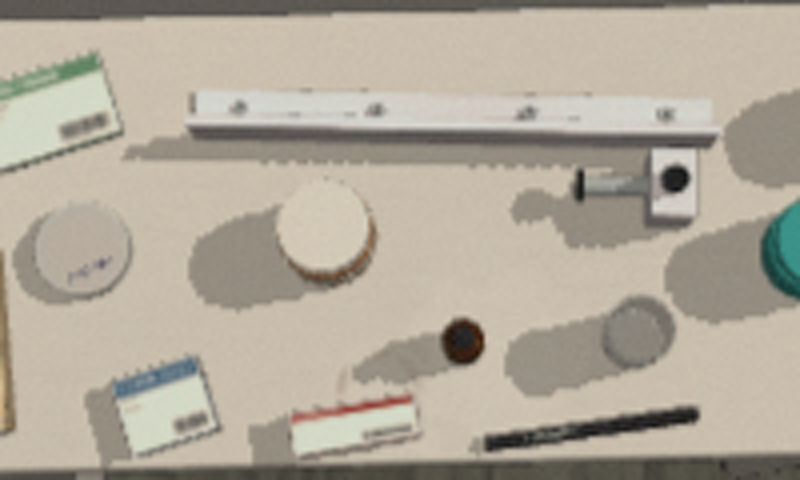

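View pics/scene0c.png

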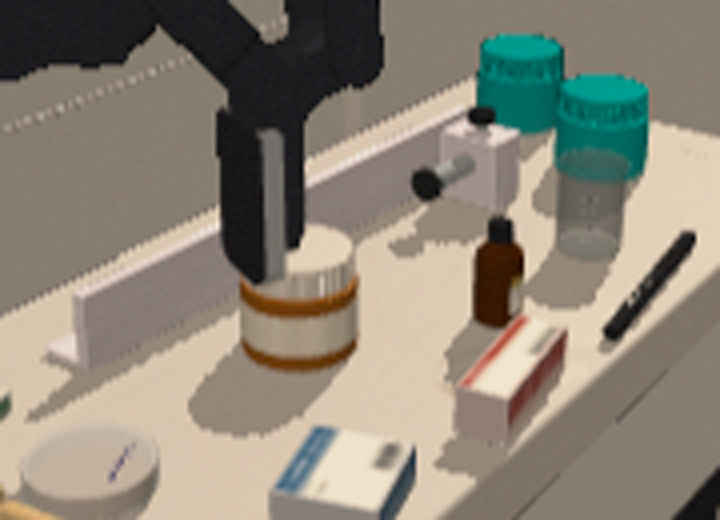

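The crop confirms it: the ribbed white cap over amber glass is at top px (281,207), about 20 mm clear of the fence. The pad of the nose is at px (345,196). Next I measure everything.

```bash
python3 - <<'E'
import cv2,numpy as np
from h import *
np.set_printoptions(precision=4,suppress=True,linewidth=200)
im=cv2.imread("pics/top0.png"); g=cv2.cvtColor(im,cv2.COLOR_BGR2GRAY).astype(int)
for c in(252,270,300,340,372): print(c,dict(zip(range(168,194),g[168:194,c-2:c+3].mean(1).astype(int))))
# predicted rows if front face passes x: print world x for rows at z=.045 & 0
for c in(252,372): print(c,[(r,ray("top",(c,r),.045)[:2].round(4).tolist(),ray("top",(c,r),0)[:2].round(4).tolist()) for r in range(176,190,2)])
P=lambda u,v,z:ray("top",(200+u/4-.375,150+v/4-.375),z)
print("cap",P(325,228,.058));print("bottle",P(462,341,.06));print("beaker",P(640,330,.055));print("dish",P(84,248,.016))
print("knob",P(675,178,.06));print("stopblocktop corners",P(652,150,.046),P(697,150,.046)); print("pad",P(579,185,.028),"bore",P(650,186,.028))
# cap fit
hsv=cv2.cvtColor(im,cv2.COLOR_BGR2HSV);roi=im[190:225,262:300];print(im[207,281],im[207,262],im[200,300])
E
```

```text
252 {168: np.int64(193), 169: np.int64(193), 170: np.int64(192), 171: np.int64(193), 172: np.int64(200), 173: np.int64(210), 174: np.int64(209), 175: np.int64(211), 176: np.int64(212), 177: np.int64(211), 178: np.int64(206), 179: np.int64(205), 180: np.int64(207), 181: np.int64(143), 182: np.int64(85), 183: np.int64(87), 184: np.int64(88), 185: np.int64(127), 186: np.int64(143), 187: np.int64(142), 188: np.int64(142), 189: np.int64(141), 190: np.int64(176), 191: np.int64(191), 192: np.int64(191), 193: np.int64(191)}
270 {168: np.int64(193), 169: np.int64(192), 170: np.int64(193), 171: np.int64(192), 172: np.int64(188), 173: np.int64(203), 174: np.int64(209), 175: np.int64(209), 176: np.int64(211), 177: np.int64(211), 178: np.int64(193), 179: np.int64(201), 180: np.int64(207), 181: np.int64(152), 182: np.int64(97), 183: np.int64(87), 184: np.int64(88), 185: np.int64(117), 186: np.int64(139), 187: np.int64(142), 188: np.int64(141), 189: np.int64(142), 190: np.int64(157), 191: np.int64(182), 192: np.int64(192), 193: np.int64(190)}
300 {168: np.int64(192), 169: np.int64(192), 170: np.int
[... 1746 characters left out ...]
8], [0.5559, 0.2849]), (188, [0.5405, 0.278], [0.5505, 0.2849])]
372 [(176, [0.5654, -0.0265], [0.5764, -0.0324]), (178, [0.5602, -0.0263], [0.571, -0.0322]), (180, [0.555, -0.0261], [0.5655, -0.0319]), (182, [0.5498, -0.0258], [0.5601, -0.0317]), (184, [0.5446, -0.0256], [0.5547, -0.0315]), (186, [0.5394, -0.0254], [0.5493, -0.0313]), (188, [0.5342, -0.0252], [0.5439, -0.031])]
cap [0.4889 0.2042 0.058 ]
bottle [0.4167 0.1207 0.06  ]
beaker [0.4218 0.0112 0.055 ]
dish [0.4865 0.3627 0.016 ]
knob [ 0.5156 -0.0136  0.06  ]
stopblocktop corners [ 0.5368 -0.0015  0.046 ] [ 0.5362 -0.0299  0.046 ]
pad [0.5188 0.0441 0.028 ] bore [ 0.5172 -0.0012  0.028 ]
[180 200 210] [127 140 148] [171 190 200]
```

```bash
cat >> h.py <<'E'
from scipy.spatial.transform import Rotation as Ro
def shift(target,yaw_y_deg=None):
    "units of move from present pose to world target, tool y at given world angle"
    from station import read_state
    s=read_state();M=Ro.from_quat(s["tool_rot"]).as_matrix()
    d=M.T@(np.array(target)-s["eef_pos"])/.025
    a=np.degrees(np.arctan2(M[1,1],M[0,1]))
    print("pos",s["eef_pos"],"tool_y ang",round(a,2),"shift",d.round(3),"turn",None if yaw_y_deg is None else round((a-yaw_y_deg)/8,3),"F",s["force"],"t",s["time"],"op",s["opening"])
E
python3 - <<'E'
from h import *
np.set_printoptions(precision=4,suppress=True,linewidth=200)
im=cv2.imread("pics/top0.png"); g=cv2.cvtColor(im,cv2.COLOR_BGR2GRAY).astype(float)
pts=[]
for c in range(252,376):
    col=g[176:188,c]; i=np.where((col[:-1]>=145)&(col[1:]<145))[0]
    if len(i): i=i[0]; pts.append(ray("top",(c,176+i+(col[i]-145)/(col[i]-col[i+1])),.045)[:2])
p=np.array(pts); k=np.polyfit(p[:,1],p[:,0],1); print("face x=a*y+b",k,np.std(p[:,0]-np.polyval(k,p[:,1])))
# cap: bright/warm disc, vs amber: use threshold on lightness inside ROI w/ ellipse
roi=im[185:228,258:306];
big=cv2.resize(im[185:228,258:306],None,fx=8,fy=8,interpolation=cv2.INTER_CUBIC)
c=cv2.HoughCircles(cv2.GaussianBlur(cv2.cvtColor(big,cv2.COLOR_BGR2GRAY),(7,7),2),cv2.HOUGH_GRADIENT,2,200,param1=80,param2=20,minRadius=80,maxRadius=115); 
for u,v,r in c[0][:2]: print(u,v,r,ray("top",(258+u/8-.44,185+v/8-.44),.058),r/8*1.06/433)
# amber in scene view: body extent
s=cv2.imread("pics/scene0.png");h=cv2.cvtColor(s,cv2.COLOR_BGR2HSV)
m=cv2.inRange(h[210:250,270:320],(5,130,90),(20,255,255));ys,xs=np.nonzero(m);b=ys.max();print("amber",xs.min()+270,xs.max()+270,ys.min()+210,b+210)
for X in([.489,.204],[.489,.2]):
    th=np.linspace(0,6.28,200);e=np.array([proj("scene",np.array([X[0]+.031*np.cos(t),X[1]+.031*np.sin(t),0.001])) for t in th]);print(X,e.min(0),e.max(0))
shift([.43,.204,.10],np.degrees(np.arctan2(-k[0],1)))
E
```

```text
face x=a*y+b [0.0345 0.5491] 0.0030504443501494093
181.0 167.0 93.0 [0.492  0.2059 0.058 ] 0.028458428
amber 280 308 220 242
[0.489, 0.204] [281.3595 227.6232] [310.4393 242.0528]
[0.489, 0.2] [282.563 226.921] [311.5303 241.2451]
pos [0.276  0.5603 0.2304] tool_y ang -26.22 shift [-10.052  11.824   5.233] turn -3.031 F [0.2011 0.0854 0.454 ] t 0.1 op 0.9957800637677212
```

Call:
play_rows(plan=[[[-5, 6, 1], -1.5, -1], [[-10, 11.8, 2], -3, -1], [[-10, 11.8, 2], -3, -1], [[-10, 11.8, 2], -3, -1], [[-10, 11.8, 2], -3, -1], [[-10, 11.8, 2], -3, -1], [[-10, 11.8, 2], -3, -1], [[-10, 11.8, 2], -3, -1], [[-10, 11.8, 2], -3, -1], [[-10, 11.8, 2], -3, -1], [[-10, 11.8, 5.2], -3, -1], [[-10, 11.8, 5.2], -3, -1]])

```text
time: 1.3
eef_pos: [0.4291, 0.2075, 0.0994]
tool_rot: [0.72, 0.694, -0.0, -0.0]
force: [-0.2, -0.2, -0.8]
opening: 0.002
```

```bash
python3 - <<'E'
from h import *
from station import snapshot
np.set_printoptions(precision=4,suppress=True)
shift([.430,.206,.012],-2.1)
a=cv2.cvtColor(snapshot("top"),cv2.COLOR_RGB2BGR);b=cv2.cvtColor(snapshot("scene"),cv2.COLOR_RGB2BGR)
cv2.imwrite("pics/top1.png",a);cv2.imwrite("pics/scene1.png",b)
cv2.imwrite("pics/s1c.png",cv2.resize(b[60:280,180:440],None,fx=3,fy=2.7))
E
```

```text
pos [0.4291 0.2075 0.0994] tool_y ang -2.08 shift [-0.058  0.041  3.497] turn 0.003 F [-0.2056 -0.1951 -0.7762] t 1.3 op 0.001648046105468073
```

View pics/s1c.png

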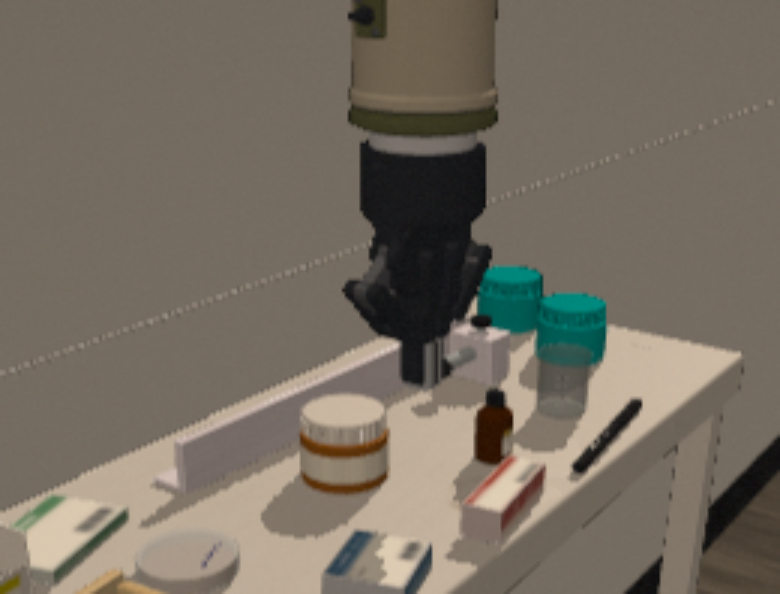

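The crop shows the tool over the robot side of the jar, with the bottle, red box and blue box clear of the way down. I'll go down behind the jar.

Call:
play_rows(plan=[[[0, 0, 1], 0, -1], [[0, 0, 2], 0, -1], [[0, 0, 2.7], 0, -1], [[0, 0, 3.2], 0, -1], [[0, 0, 3.34], 0, -1], [[0, 0, 3.34], 0, -1], [[0, 0, 3.34], 0, -1], [[0, 0.1, 3.34], 0, -1], [[0, 0.2, 3.34], 0, -1], [[0, 0.3, 3.34], 0, -1], [[0, 0.3, 3.34], 0, -1], [[0, 0.3, 3.34], 0, -1]])

```text
time: 2.6
eef_pos: [0.4379, 0.2057, 0.0178]
tool_rot: [0.721, 0.693, -0.0, -0.0]
force: [0.3, 1.1, -0.6]
opening: -0.002
```

```bash
python3 - <<'E'
from h import *
np.set_printoptions(precision=4,suppress=True)
shift([.480,.206,.016],-2.1)
E
```

```text
pos [0.4379 0.2057 0.0178] tool_y ang -2.24 shift [0.079 1.683 0.071] turn -0.017 F [ 0.2715  1.0666 -0.5921] t 2.6 op -0.0015192519808985535
```

Call:
play_rows(plan=[[[0, 0.1, 0.05], 0, -1], [[0, 0.2, 0.05], 0, -1], [[0, 0.3, 0.05], 0, -1], [[0, 0.4, 0.05], 0, -1], [[0, 0.5, 0.05], 0, -1], [[0, 0.6, 0.05], 0, -1], [[0, 0.7, 0.05], 0, -1], [[0, 0.8, 0.05], 0, -1], [[0, 0.9, 0.05], 0, -1], [[0, 1.0, 0.05], 0, -1], [[0, 1.1, 0.05], 0, -1], [[0, 1.2, 0.05], 0, -1]])

```text
time: 3.8
eef_pos: [0.468, 0.2045, 0.0165]
tool_rot: [0.721, 0.693, -0.0, -0.0]
force: [-1.6, -0.2, -0.6]
opening: 0.001
```

```bash
python3 - <<'E'
from h import *
from station import snapshot
np.set_printoptions(precision=4,suppress=True)
shift([.483,.206,.016],-2.1)
a=cv2.cvtColor(snapshot("top"),cv2.COLOR_RGB2BGR);b=cv2.cvtColor(snapshot("scene"),cv2.COLOR_RGB2BGR)
cv2.imwrite("pics/top2.png",a)
h=cv2.hconcat([cv2.resize(a[150:270,240:400],(400,300)),cv2.resize(b[150:270,220:380],(400,300))])
cv2.imwrite("pics/c2.png",h)
E
```

```text
pos [0.468  0.2045 0.0165] tool_y ang -2.23 shift [0.085 0.599 0.018] turn -0.016 F [-1.6178 -0.1722 -0.567 ] t 3.8 op 0.0006507994971360456
```

View pics/c2.png

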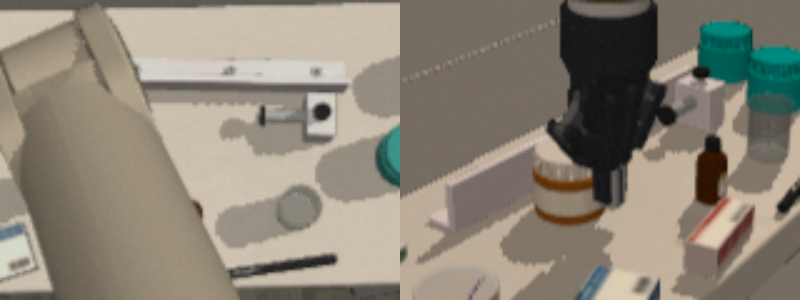

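The jar is moving with the finger, about 1.6 N of sliding force, and stands upright. I'll continue gently to the fence.

Call:
play_rows(plan=[[[0, 0.06, 0], 0, -1], [[0, 0.12, 0], 0, -1], [[0, 0.18, 0], 0, -1], [[0, 0.24, 0], 0, -1], [[0, 0.3, 0], 0, -1], [[0, 0.36, 0], 0, -1], [[0, 0.42, 0], 0, -1], [[0, 0.46, 0], 0, -1], [[0, 0.5, 0], 0, -1]])

```text
time: 4.8
eef_pos: [0.4803, 0.204, 0.0165]
tool_rot: [0.721, 0.693, -0.0, -0.0]
force: [-2.1, 0.3, 1.8]
opening: 0.003
```

Call:
play_rows(plan=[[[0, 0.03, 0], 0, -1], [[0, 0.06, 0], 0, -1], [[0, 0.06, 0], 0, -1]])

```text
time: 5.1
eef_pos: [0.4819, 0.204, 0.0165]
tool_rot: [0.721, 0.693, 0.0, 0.0]
force: [-1.0, 0.6, 0.3]
opening: 0.001
```

Call:
play_rows(plan=[[[0, 0.03, 0], 0, -1], [[0, 0.06, 0], 0, -1], [[0, 0.06, 0], 0, -1]])

```text
time: 5.4
eef_pos: [0.4833, 0.2039, 0.0165]
tool_rot: [0.721, 0.693, -0.0, -0.0]
force: [-1.8, 0.6, 0.6]
opening: 0.002
```

Call:
play_rows(plan=[[[0, 0.03, 0], 0, -1], [[0, 0.06, 0], 0, -1], [[0, 0.06, 0], 0, -1]])

```text
time: 5.7
eef_pos: [0.4833, 0.2041, 0.0161]
tool_rot: [0.72, 0.693, -0.001, -0.001]
force: [-7.1, 0.8, 3.9]
opening: -0.001
```

Contact is at TCP x=0.4833, the predicted value, and the force rises, so the jar is on the fence. I'll back off, go round to the +y side and turn the tool so its flat face pushes along the fence with a 22° lean into it.

Call:
play_rows(plan=[[[0, -0.3, 0], 0, -1], [[0, -0.9, 0], 0, -1], [[0, -1.4, 0], 1, -1], [[0.7, -1.4, 0], 2, -1], [[1.5, -1.4, 0], 3, -1], [[2.26, -1.4, 0], 4, -1], [[2.26, -1.4, 0], 5, -1], [[2.26, -1.4, 0], 6, -1], [[2.26, -1.4, 0], 7, -1], [[2.26, -1.4, 0], 8, -1], [[2.26, -1.4, 0], 8.5, -1], [[2.26, -1.4, 0], 8.5, -1]])

```text
time: 6.9
eef_pos: [0.4523, 0.2618, 0.0167]
tool_rot: [0.985, 0.171, 0.001, -0.0]
force: [0.1, -0.5, 0.7]
opening: -0.001
```

```bash
python3 - <<'E'
from h import *
from station import snapshot
np.set_printoptions(precision=4,suppress=True)
shift([.5055,.2596,.016],-70)
a=cv2.cvtColor(snapshot("top"),cv2.COLOR_RGB2BGR);b=cv2.cvtColor(snapshot("scene"),cv2.COLOR_RGB2BGR)
cv2.imwrite("pics/top3.png",a);cv2.imwrite("pics/scene3.png",b)
h=cv2.hconcat([cv2.resize(a[150:270,240:400],(400,300)),cv2.resize(b[150:270,220:380],(400,300))])
cv2.imwrite("pics/c3.png",h)
E
```

```text
pos [0.4523 0.2618 0.0167] tool_y ang -70.29 shift [1.974 0.802 0.031] turn -0.036 F [ 0.0858 -0.4536  0.7   ] t 6.9 op -0.0014780391732027868
```

View pics/c3.png

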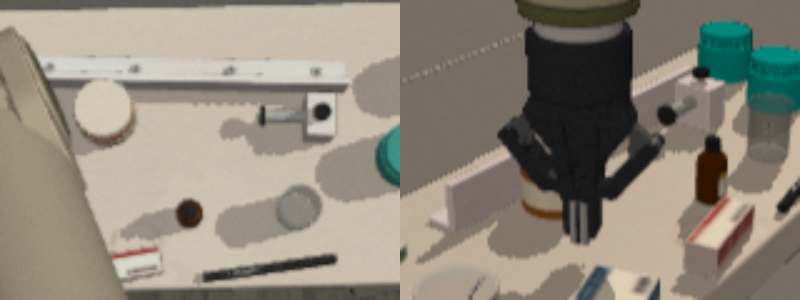

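The top picture shows the cap at px (281,194), against the fence, with nothing else moved; the scene picture shows the finger clear on the robot side. Now I move in behind the jar.

Call:
play_rows(plan=[[[0.7, 0.25, 0], 0, -1], [[1.5, 0.54, 0], 0, -1], [[2.2, 0.8, 0], 0, -1], [[2.2, 0.8, 0], 0, -1], [[2.2, 0.8, 0], 0, -1], [[2.16, 0.89, 0], 0, -1], [[2.13, 0.99, 0], 0, -1], [[2.09, 1.08, 0], 0, -1], [[2.05, 1.17, 0], 0, -1], [[2.02, 1.26, 0], 0, -1]])

```text
time: 8.0
eef_pos: [0.51, 0.249, 0.0166]
tool_rot: [0.985, 0.172, -0.0, -0.0]
force: [-0.4, -0.2, -0.1]
opening: 0.001
```

```bash
python3 - <<'E'
from h import *
np.set_printoptions(precision=4,suppress=True)
shift([.5106,.2455,.016],-70)
p=np.array([.4523,.2618])
E
```

```text
pos [0.51   0.249  0.0166] tool_y ang -70.22 shift [-0.025  0.138  0.024] turn -0.027 F [-0.3836 -0.243  -0.1192] t 8.0 op 0.0011866176817995218
```

Call:
play_rows(plan=[[[-0.037, 0.093, 0], 0, -1], [[-0.074, 0.186, 0], 0, -1], [[-0.111, 0.279, 0], 0, -1], [[-0.148, 0.371, 0], 0, -1], [[-0.185, 0.464, 0], 0, -1], [[-0.222, 0.557, 0], 0, -1], [[-0.26, 0.65, 0], 0, -1], [[-0.297, 0.743, 0], 0, -1], [[-0.334, 0.836, 0], 0, -1], [[-0.371, 0.928, 0], 0, -1], [[-0.408, 1.021, 0], 0, -1], [[-0.445, 1.114, 0], 0, -1]])

```text
time: 9.2
eef_pos: [0.5091, 0.219, 0.0165]
tool_rot: [0.985, 0.172, -0.0, 0.0]
force: [-1.0, 2.9, 1.6]
opening: -0.0
```

```bash
python3 - <<'E'
from h import *
from station import snapshot
np.set_printoptions(precision=4,suppress=True)
shift([.5106-.0345*.03,.2155,.016],-70)
a=cv2.cvtColor(snapshot("top"),cv2.COLOR_RGB2BGR);b=cv2.cvtColor(snapshot("scene"),cv2.COLOR_RGB2BGR)
h=cv2.hconcat([cv2.resize(a[150:270,240:400],(400,300),interpolation=cv2.INTER_CUBIC),cv2.resize(b[150:270,220:380],(400,300),interpolation=cv2.INTER_CUBIC)])
cv2.imwrite("pics/c4.png",h);cv2.imwrite("pics/top4.png",a)
E
```

```text
pos [0.5091 0.219  0.0165] tool_y ang -70.23 shift [-0.029  0.136  0.02 ] turn -0.029 F [-1.0473  2.8754  1.572 ] t 9.2 op -0.000405595545655838
```

View pics/c4.png

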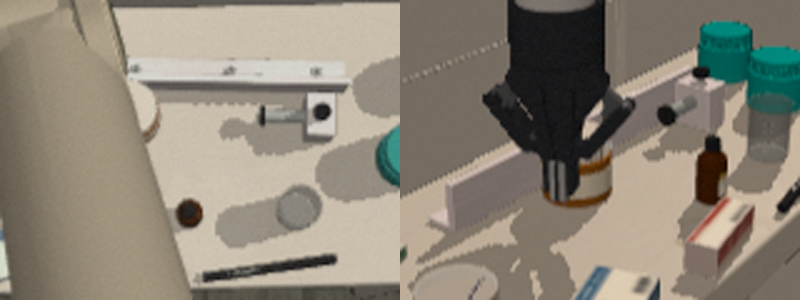

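The jar is moving along the fence (cap edge at crop (158,110)), upright and in contact with it; the force is about 3 N along the lane.

Call:
play_rows(plan=[[[-0.037, 0.093, 0], 0, -1], [[-0.074, 0.186, 0], 0, -1], [[-0.111, 0.279, 0], 0, -1], [[-0.148, 0.371, 0], 0, -1], [[-0.185, 0.464, 0], 0, -1], [[-0.222, 0.557, 0], 0, -1], [[-0.26, 0.65, 0], 0, -1], [[-0.297, 0.743, 0], 0, -1], [[-0.334, 0.836, 0], 0, -1], [[-0.371, 0.928, 0], 0, -1], [[-0.408, 1.021, 0], 0, -1], [[-0.445, 1.114, 0], 0, -1]])

```text
time: 10.5
eef_pos: [0.508, 0.189, 0.0165]
tool_rot: [0.985, 0.172, -0.0, 0.0]
force: [-2.2, 2.0, 0.7]
opening: -0.002
```

Call:
play_rows(plan=[[[-0.037, 0.093, 0], 0, -1], [[-0.074, 0.186, 0], 0, -1], [[-0.111, 0.279, 0], 0, -1], [[-0.148, 0.371, 0], 0, -1], [[-0.185, 0.464, 0], 0, -1], [[-0.222, 0.557, 0], 0, -1], [[-0.26, 0.65, 0], 0, -1], [[-0.297, 0.743, 0], 0, -1], [[-0.334, 0.836, 0], 0, -1], [[-0.371, 0.928, 0], 0, -1], [[-0.408, 1.021, 0], 0, -1], [[-0.445, 1.114, 0], 0, -1]])

```text
time: 11.7
eef_pos: [0.507, 0.159, 0.0165]
tool_rot: [0.985, 0.172, -0.0, 0.0]
force: [-2.5, 1.2, 0.3]
opening: -0.003
```

```bash
python3 - <<'E'
from h import *
from station import snapshot
np.set_printoptions(precision=4,suppress=True)
shift([.5106-.0345*.13,.1165,.016],-70)
a=cv2.cvtColor(snapshot("top"),cv2.COLOR_RGB2BGR);b=cv2.cvtColor(snapshot("scene"),cv2.COLOR_RGB2BGR)
h=cv2.hconcat([cv2.resize(a[150:270,240:400],(400,300),interpolation=cv2.INTER_CUBIC),cv2.resize(b[150:270,220:380],(400,300),interpolation=cv2.INTER_CUBIC)])
cv2.imwrite("pics/c5.png",h);cv2.imwrite("pics/top5.png",a)
E
```

```text
pos [0.507  0.159  0.0165] tool_y ang -70.23 shift [-0.608  1.589  0.02 ] turn -0.028 F [-2.4865  1.1571  0.2997] t 11.7 op -0.00349271856440069
```

View pics/c5.png

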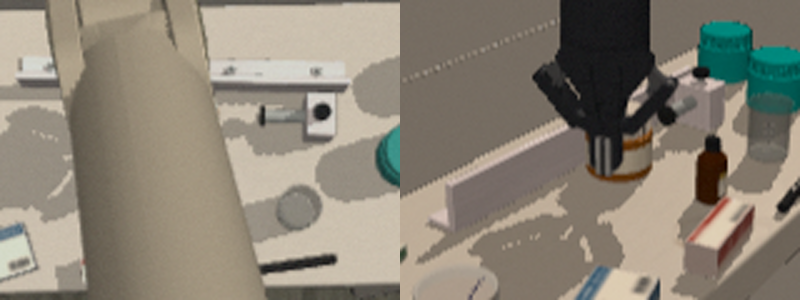

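Jar is still upright at the fence; the bottle, beaker and stop are clear. I'll continue, slowing before the expected pad contact at TCP y≈0.117.

Call:
play_rows(plan=[[[-0.037, 0.093, 0], 0, -1], [[-0.074, 0.186, 0], 0, -1], [[-0.111, 0.279, 0], 0, -1], [[-0.148, 0.371, 0], 0, -1], [[-0.185, 0.464, 0], 0, -1], [[-0.222, 0.557, 0], 0, -1], [[-0.26, 0.65, 0], 0, -1], [[-0.297, 0.743, 0], 0, -1], [[-0.334, 0.836, 0], 0, -1], [[-0.371, 0.928, 0], 0, -1]])

```text
time: 12.8
eef_pos: [0.5061, 0.1341, 0.0166]
tool_rot: [0.985, 0.172, -0.0, -0.0]
force: [-1.4, 3.1, 1.4]
opening: 0.001
```

Call:
play_rows(plan=[[[-0.022, 0.056, 0], 0, -1], [[-0.044, 0.111, 0], 0, -1], [[-0.067, 0.167, 0], 0, -1], [[-0.089, 0.223, 0], 0, -1], [[-0.111, 0.279, 0], 0, -1], [[-0.133, 0.334, 0], 0, -1], [[-0.148, 0.371, 0], 0, -1]])

```text
time: 13.5
eef_pos: [0.5058, 0.1241, 0.0165]
tool_rot: [0.985, 0.172, -0.0, 0.0]
force: [-2.2, 2.4, 1.3]
opening: 0.002
```

Call:
play_rows(plan=[[[-0.015, 0.037, 0], 0, -1], [[-0.03, 0.074, 0], 0, -1], [[-0.045, 0.111, 0], 0, -1], [[-0.06, 0.149, 0], 0, -1]])

```text
time: 13.9
eef_pos: [0.5056, 0.1203, 0.0165]
tool_rot: [0.985, 0.172, -0.0, -0.0]
force: [-1.8, 2.4, -0.1]
opening: -0.0
```

Call:
play_rows(plan=[[[-0.015, 0.037, 0], 0, -1], [[-0.03, 0.074, 0], 0, -1], [[-0.045, 0.111, 0], 0, -1]])

```text
time: 14.2
eef_pos: [0.5055, 0.1172, 0.0165]
tool_rot: [0.985, 0.172, -0.0, -0.0]
force: [-2.7, 3.8, 1.7]
opening: -0.002
```

Call:
play_rows(plan=[[[-0.015, 0.037, 0], 0, -1], [[-0.03, 0.074, 0], 0, -1], [[-0.037, 0.093, 0], 0, -1]])

```text
time: 14.5
eef_pos: [0.5054, 0.1147, 0.0165]
tool_rot: [0.985, 0.172, -0.0, -0.0]
force: [-3.0, 2.6, 2.5]
opening: 0.002
```

Call:
play_rows(plan=[[[-0.015, 0.037, 0], 0, -1], [[-0.03, 0.074, 0], 0, -1], [[-0.03, 0.074, 0], 0, -1]])

```text
time: 14.8
eef_pos: [0.5054, 0.1126, 0.0165]
tool_rot: [0.985, 0.172, -0.0, 0.0]
force: [-2.7, 3.2, 2.0]
opening: -0.004
```

Call:
play_rows(plan=[[[-0.015, 0.037, 0], 0, -1], [[-0.03, 0.074, 0], 0, -1], [[-0.03, 0.074, 0], 0, -1]])

```text
time: 15.1
eef_pos: [0.5053, 0.1118, 0.0165]
tool_rot: [0.985, 0.172, 0.0, -0.001]
force: [-1.5, 6.6, 1.0]
opening: -0.001
```

Call:
play_rows(plan=[[[-0.015, 0.037, 0], 0, -1], [[-0.03, 0.074, 0], 0, -1], [[-0.03, 0.074, 0], 0, -1]])

```text
time: 15.4
eef_pos: [0.5052, 0.1117, 0.0166]
tool_rot: [0.985, 0.173, 0.0, -0.001]
force: [-2.1, 11.7, -1.1]
opening: 0.005
```

The TCP has stopped at y=0.1117 with 11.7 N along the lane. That puts the jar axis about 86 mm from the stop, inside the given 53 to 93 mm. I'll hold it there.

Call:
play_rows(plan=[[[0, 0, 0], 0, -1], [[0, 0, 0], 0, -1], [[0, 0, 0], 0, -1], [[0, 0, 0], 0, -1]])

```text
time: 15.8
eef_pos: [0.5052, 0.1117, 0.0166]
tool_rot: [0.985, 0.173, 0.0, -0.001]
force: [-1.8, 11.0, -1.1]
opening: 0.001
```

Call:
play_rows(plan=[[[0, 0, 0], 0, -1], [[0, 0, 0], 0, -1], [[0, 0, 0], 0, -1], [[0, 0, 0], 0, -1], [[0, 0, 0], 0, -1], [[0, 0, 0], 0, -1]])

```text
time: 16.4
eef_pos: [0.5052, 0.1117, 0.0166]
tool_rot: [0.985, 0.173, 0.0, -0.001]
force: [-1.2, 11.5, 0.6]
opening: 0.0
```

Steady at about 11.4 N for more than a second. I'll back straight off along the tool's -y, slowly, then lift.

Call:
play_rows(plan=[[[0, -0.03, 0], 0, -1], [[0, -0.06, 0], 0, -1], [[0, -0.1, 0], 0, -1], [[0, -0.2, 0], 0, -1], [[0, -0.4, 0], 0, -1], [[0, -0.8, 0], 0, -1], [[0, -1.2, 0], 0, -1], [[0, -1.6, 0], 0, -1], [[0, -1.6, -1], 0, -1], [[0, -1.6, -2.5], 0, -1], [[0, -1.6, -4], 0, -1], [[0, -1.6, -5.5], 0, -1]])

```text
time: 17.6
eef_pos: [0.4911, 0.1471, 0.1554]
tool_rot: [0.985, 0.172, -0.0, 0.0]
force: [0.8, -0.0, 0.4]
opening: -0.003
```

Call:
play_rows(plan=[[[0, -2, 0], 0, -1], [[0, -4, 0], 0, -1], [[0, -6, 0], 0, -1], [[0, -8, 0], 0, -1], [[0, -9, 0], 0, -1], [[0, -9, 0], 0, -1], [[0, -9, 0], 0, -1]])

```text
time: 18.3
eef_pos: [0.4148, 0.3588, 0.1537]
tool_rot: [0.985, 0.173, -0.0, 0.0]
force: [-0.1, 0.4, -0.2]
opening: -0.001
```

```bash
python3 - <<'E'
from h import *
from station import snapshot
np.set_printoptions(precision=4,suppress=True)
shift([.5,.3,.15],-70)
a=cv2.cvtColor(snapshot("top"),cv2.COLOR_RGB2BGR);b=cv2.cvtColor(snapshot("scene"),cv2.COLOR_RGB2BGR)
h=cv2.vconcat([cv2.resize(a[160:260,200:400],(600,300),interpolation=cv2.INTER_CUBIC),cv2.resize(b[150:250,220:420],(600,300),interpolation=cv2.INTER_CUBIC)])
cv2.imwrite("pics/c6.png",h);cv2.imwrite("pics/top6.png",a)
a0=cv2.imread("pics/top0.png");
for n,(u,v) in dict(bottle=(316,236),beaker=(359,233),dish=(220,212),stop=(368,195)).items():
    T=a0[v-12:v+13,u-12:u+13];r=cv2.matchTemplate(a[v-18:v+19,u-18:u+19],T,cv2.TM_CCOEFF_NORMED);_,m,_,l=cv2.minMaxLoc(r);print(n,l[0]-6,l[1]-6,round(m,3))
E
```

```text
pos [0.4148 0.3588 0.1537] tool_y ang -70.11 shift [2.403 3.37  0.151] turn -0.014 F [-0.1449  0.3733 -0.1529] t 18.3 op -0.0006999214341619293
bottle 0 0 0.999
beaker 0 0 0.998
dish 0 0 0.788
stop 0 0 0.999
```

View pics/c6.png

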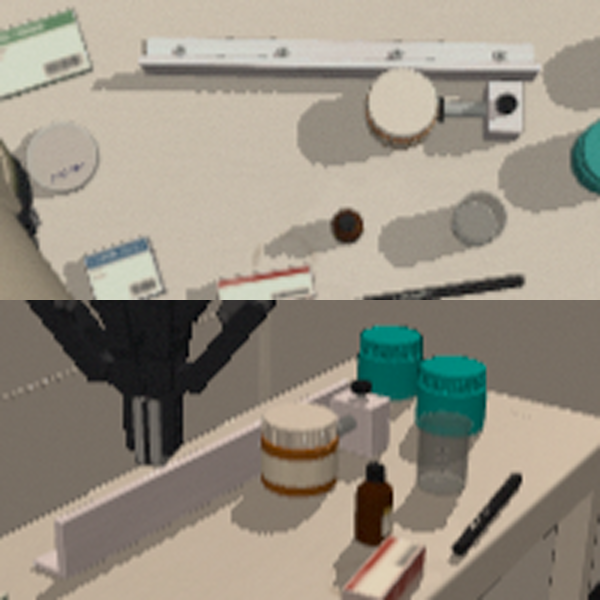

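The jar stands upright at cap px ≈(333.7,194), touching the fence and the nose pad. Bottle, beaker and stop show no shift; the dish also matches best at zero shift, with a lower score because the arm shades it. I'll check the position in numbers, then hand in.

```bash
python3 - <<'E'
from h import *
from station import manip
X=ray("top",(333.7,194.0),.058); e=.0345*X[1]+.5491-.031
print(X,"expected x on fence",e,"y expected ~.072")
if abs(X[0]-e)<.005 and abs(X[1]-.072)<.006: print("done",manip.job_done())
E
```

```text
[0.5181232  0.07249984 0.058     ] expected x on fence 0.5206012443373337 y expected ~.072
the job is handed in; nothing more can be done
done None
```

The jar is home: it stands upright against the fence and the end stop, and I handed the job in at about 18 s of the 61 s allowed.

- **Onto the fence:** I pushed the jar back with the shut fingers and felt contact where I had predicted it, at TCP x = 0.483 m. The force was about 7 N.
- **Along the fence:** I pushed it with the tool face turned about 22° into the fence, at 25 mm/s and slower near the end. The force was about 3 N. I took the final stretch in 2 to 4 mm moves to feel for the nose.
- **Pressed home:** the jar stopped with the TCP at y = 0.1117 m. I held a steady 11 to 12 N for about 1 s, then backed off slowly and lifted clear.

**Last checks:**
- **Jar position:** its axis measured (0.518, 0.0725) m. It was expected at (0.521, 0.072) m for fence and stop contact. The 2.5 mm difference in x is about the size of the calibration error, and the picture shows the jar touching both.
- **Things around:** the bottle, beaker and stop had not moved. The dish also showed no shift, but its match score was lower (0.79), probably because the arm was close above it, so that check is less certain. I only looked at the turquoise jars and the boxes by eye.
- **Fence line:** the fit had a 3 mm scatter, but the felt contact agreed with it to within about 1 mm.

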